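Run a two-cup dose on the coffee grinder

ROBOT

A 6-joint arm with a two-finger parallel gripper is mounted at the origin on the work surface. World frame = base frame: x ahead of the robot, y to its left, z up, the work surface at z = 0. Lengths are in m, angles in rad, forces in N, time in s.
With the tool pointing down it reaches from about 0.35 to 0.975 m from the base axis. Payload 7.1 kg.
Tool frame: the origin (TCP) lies on the centre line of the jaws, within the pads' length; the fingertips stand ahead of it and the grasp point (between the pads) lies 3 mm ahead of it (ctrl.tcp_to_tips is the z of the fingertips in the tool frame, in m); z points along the fingers, y is the line along which they close (so a half turn about z gives the same grasp; the last joint's range is limited). The gripper opens to 88 mm and grips with 3 to 60 N. Pads are 20 mm wide; open, the fingers measure 115 mm over their backs; the gripper's body (75 mm by 178 mm) begins 61 mm behind the grasp point.
Start: joints at [-1.278, 0.423, 1.63, -0, 1.089, -0.019], TCP at [0.192, -0.595, 0.245] pointing down, gripper open.
Joint ranges: [-3, 3], [-0.9, 2.11], [0.09, 2.58], [-1.31, 4.45], [0.11, 2.69], [-2.54, 2.54]. Speed limits (rad/s): [2.39, 2.39, 3.01, 3.14, 3.14, 3.14].

INTERFACE

Orientations are given as a rotation vector (axis times angle).
In Python, from bench import ctrl gives the robot as it stands. The module is installed in compiled form; this text tells all that it offers.
- The arm moves only by the tool apply_moves, never from a script. Its arguments are lists of equal length, an entry for each row: "rotation": the turn, a rotation vector about the tool's x, y, z in rad, a list of three; "offset": the shift along the tool's x, y, z in mm, a list of three; "grip": the closure, from -1 (fully open) to 1 (shut). A call has 1 to 12 rows; each row is the pose to reach, as a shift and turn from the pose commanded when the call began, along the tool's axes at that moment; what a row does not reach only later rows make up. A row lasts 1/8 s, in which the tool goes at most 62.5 mm and 10.7 degrees, less where a joint would pass 70% of its speed; a pose out of reach is approached as far as the arm can. A call with a gripper value outside its range is refused whole. The fingers move at their own pace and stop on an object; "force" is the grip in N (left out, the last holds). Time passes only in rows, so rows that repeat a pose let the fingers close. It gives the time, the measured TCP pose, the force, the opening and the grip force at its end, in the units of the state.
- ctrl.read_state(): the state, without advancing time (a new reading comes with each control period).
- ctrl.camera(name): name is "scene" or "side" or "wrist"; returns (picture, depth): 400x640x3 uint8, red, green, blue; 400x640 float32, m along the optical axis (not along the pixel's ray), 0 where there is no reading.
- ctrl.calibration(name): a dict with "intrinsics" (3x3 intrinsics, pixels), "pose" (4x4, takes a point from camera to world coordinates). Camera axes: x right, y down, z forward; pixel columns grow to the right and rows downward; lengths in m; the calibration is good to about 2 mm. A picture is of the moment at which its call begins: read the wrist's pose just before it. calibration takes no time and is no camera call; for the wrist camera it gives the pose at the moment of the call.
- ctrl.close_job(): hands the job in; it is judged then, once.
Trained networks look in the newest picture that a camera, given by its name, has taken for a name from the list of things; names that differ only in an ending like _2 or _b are one class to them, and where a whole thing is asked for, a point or a joint stands for the part that bears it (a point fixed in the world has none). Each returns a list of dicts, best first, with "score" (0 to 1); they miss things now and then, are a little off and sometimes report something else, mostly with a low value. They report only what shows in the picture. A call takes as long as a camera call. They do not tell look-alikes from the thing itself.
- ctrl.look_for(camera, target): "box" ([left, top, width, height] in pixels, round what is visible of it).
The state is a dict: "clock": time; "qpos": joint angles; "qd": joint speeds; "joint_efforts": joint torques, N m; "ee_pos": TCP position; "eef_rot": TCP orientation; "ft_force": force on the tool from outside, world axes, zero at the start; "torque": the same for the moment, N m; "opening": finger opening in m; "grasp_force": force on a finger pad.
Only numpy, scipy, OpenCV 4.12 (cv2) and the standard library are available. Lean on these libraries where they do the work, as an engineer would, in place of code of your own. Each camera call takes 0.05 s, during which the arm holds its last target. There are 200 camera calls.

TASK

Run a dose of coffee on the grinder: on its key pad press the long bar key fully down, then the round key fully down, one key at a time, leaving the square key alone. Then press the grinder's pedal down to its stop, keep it there for about a second and let it come back up, without knocking the cups, pot and other things around it.

Things in the scene. Friction and masses are not known exactly. Their poses are not given: they have to be found in the camera images.
- pad: grey key pad case, fixed to the table, 85 x 185 x 16 mm; origin at the centre of its underside, y along the row of keys. Three black square key modules (50 x 50 mm, 10 mm tall) sit on it in a row at 58 mm spacing, in any order; each carries one white key that stands 14 mm above its module. The pad is either left or right of the pedal
- bar_key_top (a point): centre of the upper face of the long bar key (16 mm by 40 mm, the long side along the row). Face is 40 mm above the table when up; x is across the row of keys, y along it, z up
- round_key_top (a point): centre of the upper face of the round key (30 mm across). Face is 40 mm above the table when up; x is across the row of keys, y along it, z up
- square_key_top (a point): centre of the upper face of the square key (20 mm by 20 mm), to be left alone. Face is 40 mm above the table when up; x is across the row of keys, y along it, z up
- bar_key (a joint): travel of that key in m: 0 up, 0.008 fully down (its stop); a spring pushes back with 1.5 N at the start and 5 N fully down, and raises the key when let go
- round_key (a joint): travel of that key in m: 0 up, 0.008 fully down (its stop); a spring pushes back with 1.5 N at the start and 5 N fully down, and raises the key when let go
- square_key (a joint): travel of that key in m: 0 up, 0.008 fully down (its stop); a spring pushes back with 1.5 N at the start and 5 N fully down, and raises the key when let go
- pedal_unit: dark steel base plate of the pedal, fixed to the table, 200 x 110 mm, 8 mm thick; origin at the centre of its underside. Its +x end carries the hinge, between two 46 mm tall cheeks; the pedal's free end is at -x (the robot's side). An aluminium pedal plate 152 mm long and 84 mm wide, with a ribbed black rubber tread on its free half, slopes up from the hinge
- pedal_hinge (a point): centre of the pedal's hinge axis, 70 mm towards +x of the base's origin and 30 mm above the table; the axis runs along y of the base
- pedal_tread (a point): point near the middle of the rubber tread, on its upper surface: where to press. Measured along the plate 120 mm from the hinge axis towards the free end (30 mm short of the free edge) and 6 mm above the axis, square to the plate; about 78 mm above the table when the pedal is up, 43 mm when it is at its stop; z is square to the plate
- pedal (a joint): angle of the pedal in rad: 0 up (plate sloping 0.36 rad), 0.30 fully down at its stop (plate sloping 0.06 rad); a spring pushes up with about 3 N at the tread at first and 10 to 11 N at the stop, and raises the pedal when let go
- cup_a: white handleless cup, 72 mm across the rim, 55 mm tall; origin at the centre of its underside; bystander
- cup_b: white handleless cup, 72 mm across the rim, 55 mm tall; origin at the centre of its underside; bystander
- cup_c: white handleless cup, 72 mm across the rim, 55 mm tall; origin at the centre of its underside; bystander
- spoon: steel spoon, 150 mm long, lying along its x on the table; origin on its underside near mid-length; bystander
- jar: amber glass jar with a steel cap, 70 mm across, 100 mm tall; origin at the centre of its underside; bystander
- coffee_pot: dark round-bellied coffee pot with a long neck, spout and handle, 120 mm across the belly, 221 mm tall; origin at the centre of its underside; bystander
- bowl: wooden bowl, 110 mm across, 45 mm tall; origin at the centre of its underside; bystander
Things that resemble listed ones, but are neither listed nor needed, are in the scene too. What is shaped like the pedal_unit but orange or yellow is not meant.

How it is judged:
On the way, in this order (a step that is already met when the one before it is completed fails the run):
1. the long bar key is pressed fully down (at least 6 of its 8 mm), the round key up (value of joint bar_key above 0.006 m and value of joint round_key below 0.002 m), for 0.05 s.
2. the round key is pressed fully down (at least 6 of its 8 mm), the bar key up (value of joint round_key above 0.006 m and value of joint bar_key below 0.002 m), for 0.05 s.
3. the pedal is held down at its stop (at least 0.27 of 0.30 rad) for 0.6 s, the keys up (value of joint pedal above 0.27 rad and value of joint each of bar_key, round_key, square_key below 0.002 m), for 0.6 s.
At the end, for the whole second after the job is handed in: The pedal is back up (within 0.04 rad of its rest), all three keys are up (within 2 mm), and the cups, spoon, jar, coffee pot and bowl stand where they were (within 30 mm, not tipped over) (value of joint pedal below 0.04 rad and value of joint each of bar_key, round_key, square_key below 0.002 m and not (distance of any of cup_a, cup_b, cup_c, jar, coffee_pot, bowl, spoon from where it was at the start of the episode above 0.03 m or angle between any of cup_a, cup_b, cup_c, jar, coffee_pot, bowl's own z axis and vertical above 0.5 rad)); the robot touches nothing.
It fails at once if the square key is pressed (more than 3 mm) (value of joint square_key above 0.003 m).
It fails at once if the bar key and the round key are pressed at the same time (both more than 3 mm) (value of joint each of bar_key, round_key above 0.003 m).
It fails at once if a cup, the spoon, the jar, the coffee pot or the bowl is shoved more than 30 mm or tipped over (distance of any of cup_a, cup_b, cup_c, jar, coffee_pot, bowl, spoon from where it was at the start of the episode above 0.03 m or angle between any of cup_a, cup_b, cup_c, jar, coffee_pot, bowl's own z axis and vertical above 0.5 rad).
It also fails if it takes over 58 s, if anything falls off the work surface, if the arm or the gripper's body presses on something with over 40 N, if the wrist force passes 120 N, or if a joint passes its speed limit or range.

## Working session

There is one attempt and no reset: what is moved stays moved. The work goes in short steps, Python scripts to look and compute and a tool call to move; the robot and the scene stay as the last step left them, time stands still between calls to the robot, and variables do not carry over. Pictures are saved under pics/ and viewed, at most 10 in all, crops included, and the job is handed in when it is done.

Besides the shell and the picture viewer there is one more tool, called after "Emit:" as a command line: name --argument value ..., lists and objects as JSON in quotes. apply_moves: Moves the arm, as the interface text tells. Its arguments: {"type":"object","properties":{"rotation":{"type":"array","items":{"type":"array","items":{"type":"number"}}},"offset":{"type":"array","items":{"type":"array","items":{"type":"number"}}},"grip":{"type":"array","items":{"type":"number"}},"force":{"type":"number"}},"required":["rotation","offset","grip"]}

```bash
mkdir -p pics; cat > h.py <<'E'
import numpy as np,cv2
from bench import ctrl
def cloud(name):
    im,d=ctrl.camera(name);c=ctrl.calibration(name);K=np.array(c["intrinsics"]);T=np.array(c["pose"])
    v,u=np.mgrid[:d.shape[0],:d.shape[1]]
    P=np.stack([(u-K[0,2])/K[0,0]*d,(v-K[1,2])/K[1,1]*d,d],-1)@T[:3,:3].T+T[:3,3]
    P[d==0]=np.nan
    return im,d,P
E
python3 - <<'E'
from h import *
ims=[]
for n in ["scene","side"]:
    im,d,P=cloud(n); np.savez(f"{n}.npz",im=im,P=P)
    cv2.imwrite(f"pics/{n}.png",im[...,::-1])
    for t in ["pad","bar_key_top","round_key_top","square_key_top","pedal_unit","pedal_tread","cup_a","spoon","jar","coffee_pot","bowl"]:
        for r in ctrl.look_for(n,t):
            x,y,w,h=map(int,r["box"]);print(n,t,round(r["score"],2),[x,y,w,h],P[min(399,y+h//2),min(639,x+w//2)].round(3))
s=ctrl.read_state();print(s["clock"],s["ee_pos"],s["eef_rot"],ctrl.tcp_to_tips,s["opening"])
E
```

```text
scene pad 0.96 [329, 248, 67, 47] [0.598 0.18  0.024]
scene pad 0.4 [274, 160, 42, 45] [ 0.525 -0.17   0.056]
scene pad 0.34 [265, 153, 55, 65] [ 0.536 -0.173  0.049]
scene bar_key_top 0.66 [338, 248, 12, 10] [0.598 0.11  0.041]
scene bar_key_top 0.58 [268, 158, 54, 58] [ 0.535 -0.16   0.049]
scene bar_key_top 0.21 [360, 258, 11, 12] [0.582 0.175 0.039]
scene round_key_top 0.41 [361, 260, 10, 11] [0.582 0.179 0.04 ]
scene square_key_top 0.49 [375, 269, 11, 3] [0.566 0.217 0.039]
scene pedal_unit 0.95 [269, 158, 53, 55] [ 0.53  -0.164  0.051]
scene pedal_unit 0.85 [298, 96, 45, 48] [ 0.25  -0.322  0.05 ]
scene pedal_unit 0.62 [236, 74, 45, 48] [ 0.333 -0.579  0.052]
scene pedal_unit 0.6 [382, 183, 61, 63] [0.355 0.173 0.051]
scene pedal_tread 0.85 [393, 184, 52, 50] [0.326 0.178 0.054]
scene pedal_tread 0.79 [275, 158, 41, 47] [ 0.521 -0.175  0.054]
scene pedal_tread 0.78 [304, 97, 35, 41] [ 0.243 -0.324  0.059]
scene pedal_tread 0.61 [244, 77, 31, 38] [ 0.325 -0.581  0.056]
scene pedal_tread 0.27 [335, 251, 16, 14] [0.607 0.115 0.029]
scene cup_a 0.92 [302, 214, 22, 30] [ 0.588 -0.02
[... 790 characters left out ...]
7 [178, 183, 76, 50] [0.317 0.163 0.024]
side pedal_unit 0.84 [265, 279, 71, 85] [ 0.188 -0.37   0.083]
side pedal_tread 0.96 [270, 286, 61, 44] [ 0.22  -0.334  0.067]
side pedal_tread 0.84 [184, 187, 60, 21] [0.323 0.174 0.058]
side pedal_tread 0.84 [385, 332, 57, 53] [ 0.195 -0.647  0.236]
side pedal_tread 0.78 [320, 218, 25, 17] [ 0.461 -0.198  0.082]
side cup_a 0.78 [413, 276, 18, 20] [ 0.508 -0.47   0.021]
side spoon 0.58 [262, 206, 41, 26] [ 0.433 -0.013  0.015]
side bowl 0.6 [315, 218, 29, 15] [ 0.461 -0.186  0.079]
side bowl 0.57 [207, 141, 27, 21] [0.528 0.454 0.013]
1.2 [ 0.19173855 -0.59485262  0.24469081] [ 3.10347191e+00  4.87735579e-01 -1.49346478e-06] 0.022 0.08815150625721285
```

```bash
python3 - <<'E'
import cv2
a=cv2.imread("pics/scene.png")[60:360,180:500];cv2.imwrite("pics/s2.png",cv2.resize(a,(640,600),interpolation=cv2.INTER_CUBIC))
a=cv2.imread("pics/side.png")[120:400,150:470];cv2.imwrite("pics/d2.png",cv2.resize(a,(640,560),interpolation=cv2.INTER_CUBIC))
E
```

```text
(no output)
```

View pics/s2.png

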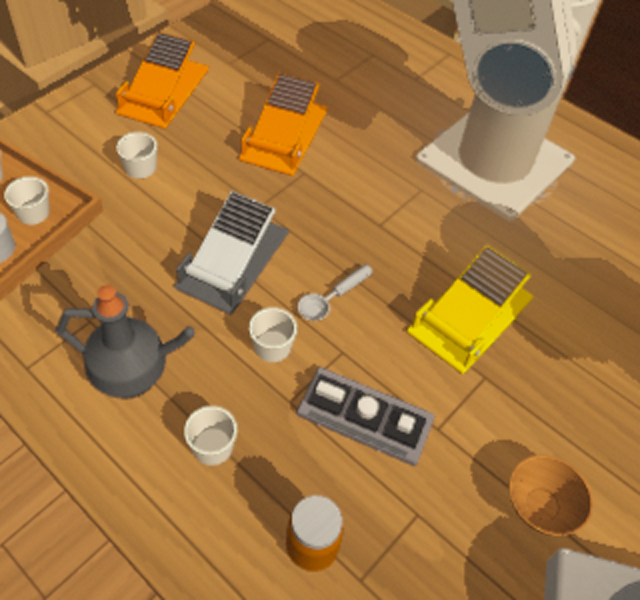

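View pics/d2.png

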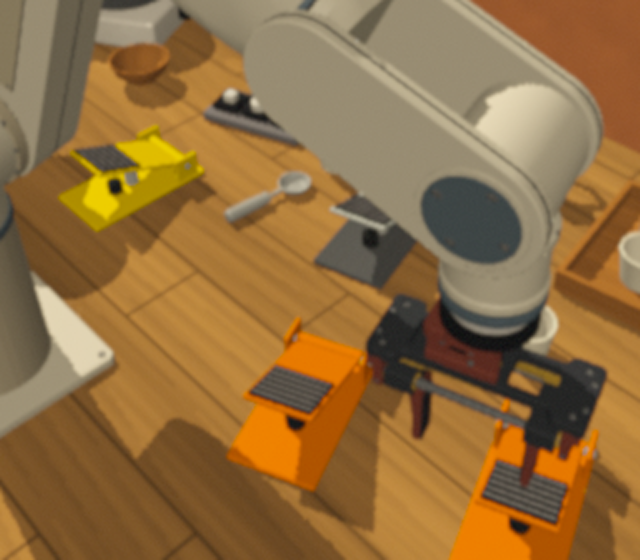

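The aluminium pedal on the dark steel base is at scene px (297,182). The look-alikes are orange at (261,100) and (322,120), and yellow at (415,213). The pad's keys are bar (345,256), round (364,263) and square (382,271), so the bar is the far-left one in the picture. Next I measure from the point cloud.

```bash
python3 - <<'E'
import numpy as np,cv2
z=np.load("scene.npz");im=z["im"].astype(int);P=z["P"]
v,u=np.mgrid[:400,:640]
m=(im.min(-1)>130)&(abs(P[...,2]-.04)<.005)&(u>325)&(u<400)&(v>245)&(v<300)
n,l,st,c=cv2.connectedComponentsWithStats(m.astype(np.uint8))
for i in range(1,n):
    if st[i,4]>8:
        q=P[l==i];print("key",c[i].round(1),st[i,4],np.median(q,0).round(4),((q.min(0)+q.max(0))/2).round(4),np.ptp(q,0).round(3))
m=(P[...,2]>.008)&(P[...,2]<.045)&(u>325)&(u<400)&(v>245)&(v<297)
q=P[m][:,:2].astype(np.float32);print("pad rect",cv2.minAreaRect(q*1000))
# pedal: base plate & plate
R=(u>262)&(u<326)&(v>150)&(v<216)
q=P[R&(P[...,2]>.004)&(P[...,2]<.2)];q=q[(abs(q[:,0]-.54)<.14)&(abs(q[:,1]+.17)<.1)]
print("pedal",cv2.minAreaRect((q[:,:2]*1000).astype(np.float32)))
for lo,hi in [(.004,.012),(.03,.05),(.05,.07),(.07,.09)]:
    s=q[(q[:,2]>lo)&(q[:,2]<hi)];print(lo,len(s),s.mean(0).round(3),cv2.minAreaRect((s[:,:2]*1000).astype(np.float32)))
# plate fit
s=q[(q[:,2]>.045)];A=np.c_[s[:,:2],np.ones(len(s))]
for _ in range(6):
    w=np.linalg.lstsq(A,s[:,2],rcond=None)[0];r=abs(A@w-s[:,2]);k=r<max(.003,np.percentile(r,80));A,s=A[k],s[k]
print("plane",w,len(s),"slope",np.arctan(np.hypot(w[0],w[1])),"dir up",np.degrees(np.arctan2(w[1],w[0])),cv2.minAreaRect((s[:,:2]*1000).astype(np.float32)),s[:,2].min(),s[:,2].max())
# dark tread
g=s
T=R&(im.max(-1)<90)&(P[...,2]>.055)&(P[...,2]<.1)
print("tread",T.sum(),np.median(P[T],0),cv2.minAreaRect((P[T][:,:2]*1000).astype(np.float32)))
# obstacles
for nm,(x0,y0,x1,y1) in dict(cup=(298,210,328,246),cup2=(268,262,300,294),spoon=(325,188,368,222),pot=(205,200,280,262),jar=(318,305,355,345)).items():
    mm=(u>x0)&(u<x1)&(v>y0)&(v<y1)&(P[...,2]>.006);q=P[mm];print(nm,np.nanmin(q,0).round(3),np.nanmax(q,0).round(3))
E
```

```text
key [344.7 255. ] 66 [0.6007 0.1152 0.0384] [0.6014 0.1154 0.0388] [0.024 0.036 0.007]
key [363.3 262.4] 72 [0.5816 0.1685 0.0386] [0.5804 0.1673 0.039 ] [0.028 0.027 0.008]
key [382.6 270.6] 41 [0.5629 0.2236 0.0387] [0.562  0.223  0.0397] [0.021 0.02  0.007]
pad rect ((581.6973266601562, 168.8267364501953), (86.44293975830078, 184.4075469970703), 18.327163696289062)
pedal ((508.34173583984375, -154.159912109375), (202.205810546875, 155.81146240234375), 15.011869430541992)
0.004 523 [ 0.531 -0.151  0.007] ((519.7176513671875, -136.78045654296875), (122.22904205322266, 217.20706176757812), 84.60750579833984)
0.03 531 [ 0.566 -0.162  0.04 ] ((562.55029296875, -163.08607482910156), (81.33233642578125, 110.50981140136719), 13.707423210144043)
0.05 353 [ 0.514 -0.176  0.06 ] ((514.133056640625, -177.93685913085938), (68.1669921875, 84.53031158447266), 16.857545852661133)
0.07 340 [ 0.472 -0.188  0.078] ((474.9224853515625, -188.93325805664062), (61.322269439697266, 82.918212890625), 16.595468521118164)
plane [-0.38526096 -0.12174562  0.23652441] 531 slope 0.38398393526212654 dir up -162.4630365385969 ((500.5170593261719, -181.30178833007812), (107.06562042236328, 82.95977020263672), 16.878498077392578) 0.04508829541699588 0.08781944701328614
tread 218 [ 0.48319436 -0.18579947  0.07374981] ((481.4450988769531, -187.82232666015625), (68.38995361328125, 74.56981658935547), 16.06211280822754)
cup [ 0.555 -0.047  0.006] [0.625 0.024 0.06 ]
cup2 [0.734 0.007 0.006] [0.804 0.078 0.059]
spoon [ 0.374 -0.037  0.006] [0.56  0.035 0.058]
pot [ 0.594 -0.213  0.006] [ 0.837 -0.051  0.221]
jar [0.741 0.204 0.006] [0.806 0.273 0.103]
```

Keys and pedal match their stated heights and sizes, and the tool yaw of 17.9° already matches both. I move above the bar key with the gripper closed.

Emit:
apply_moves --rotation '[[0,0,0],[0,0,0],[0,0,0],[0,0,0],[0,0,0],[0,0,0],[0,0,0],[0,0,0],[0,0,0],[0,0,0],[0,0,0],[0,0,0]]' --offset '[[50,-46,0],[101,-92,0],[151,-137,0],[202,-183,0],[252,-229,0],[303,-275,0],[353,-321,0],[404,-366,0],[454,-412,0],[505,-458,0],[555,-504,0],[570,-535,0]]' --grip '[1,1,1,1,1,1,1,1,1,1,1,1]' --force 20

```text
clock: 2.7
ee_pos: [0.5591, 0.061, 0.2449]
eef_rot: [3.103, 0.488, 0.002]
ft_force: [0.2, 0.3, 0.2]
opening: 0.0003
grasp_force: 0.0
```

```bash
python3 - <<'E'
from h import *
s=ctrl.read_state();print(s["ee_pos"])
im,d,P=cloud("wrist");np.savez("w1.npz",im=im,P=P)
cv2.imwrite("pics/w1.png",im[...,::-1])
g=im.astype(int)
m=(g.min(-1)>120)&(abs(P[...,2]-.04)<.004)
n,l,st,c=cv2.connectedComponentsWithStats(m.astype(np.uint8))
for i in range(1,n):
    if st[i,4]>150:
        q=P[l==i];print("key",c[i].round(),st[i,4],np.median(q,0).round(4),cv2.minAreaRect((q[:,:2]*1000).astype(np.float32)))
E
```

```text
[0.55913153 0.06102931 0.24492907]
key [237. 133.] 519 [0.5806 0.1727 0.041 ] ((580.0654907226562, 172.75698852539062), (27.399028778076172, 27.991718292236328), 63.47783279418945)
key [288. 132.] 468 [0.5993 0.1186 0.0408] ((599.177734375, 118.44328308105469), (15.205183029174805, 38.71349334716797), 19.835697174072266)
key [185. 134.] 279 [0.5616 0.2276 0.0411] ((561.1705322265625, 227.9358367919922), (18.83562660217285, 18.761306762695312), 18.061925888061523)
key [406. 184.] 183 [ 0.5836 -0.0335  0.0403] ((587.385009765625, -27.977088928222656), (21.55910301208496, 56.77055740356445), 85.14019775390625)
key [497. 226.] 1920 [ 0.5707 -0.157   0.039 ] ((570.395751953125, -157.64137268066406), (40.39910888671875, 85.3288345336914), 17.009702682495117)
```

View pics/w1.png

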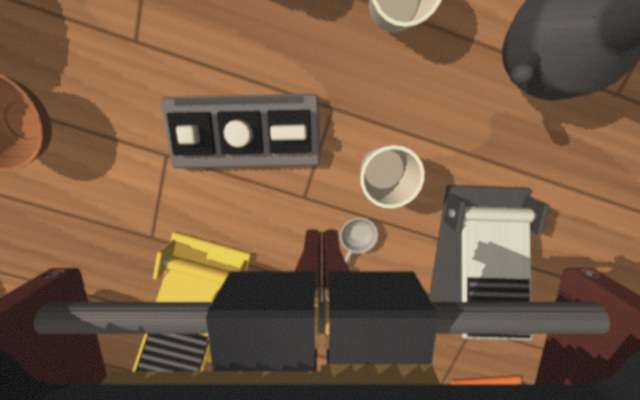

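The wrist view confirms it: bar px (288,132), round (237,133), square (185,134), and the cup at (392,176) is clear. Now I go to just above the bar key.

Emit:
apply_moves --rotation '[[0,0,0],[0,0,0],[0,0,0],[0,0,0],[0,0,0],[0,0,0],[0,0,0]]' --offset '[[28,-20,20],[56,-40,50],[56,-40,90],[56,-40,130],[56,-40,158],[56,-40,158],[56,-40,158]]' --grip '[1,1,1,1,1,1,1]'

```text
clock: 3.62
ee_pos: [0.5997, 0.1144, 0.0877]
eef_rot: [-3.103, -0.488, -0.002]
ft_force: [0.0, 0.3, -0.2]
opening: 0.0002
grasp_force: 0.0
```

Emit:
apply_moves --rotation '[[0,0,0],[0,0,0],[0,0,0],[0,0,0],[0,0,0],[0,0,0]]' --offset '[[0,-1,12],[0,-1,22],[0,-1,28],[0,-1,32],[0,-1,34],[0,-1,34]]' --grip '[1,1,1,1,1,1]'

```text
clock: 4.38
ee_pos: [0.5987, 0.1153, 0.0541]
eef_rot: [-3.103, -0.488, 0.0]
ft_force: [-5.7, -0.9, 16.2]
opening: 0.0004
grasp_force: 7.8
```

At 16 N the bar key is on its stop. I lift and move over the round key.

Emit:
apply_moves --rotation '[[0,0,0],[0,0,0],[0,0,0],[0,0,0],[0,0,0],[0,0,0],[0,0,0]]' --offset '[[0,0,-12],[0,0,-32],[0,0,-34],[0,-28,-34],[0,-56,-34],[0,-56,-34],[0,-56,-34]]' --grip '[1,1,1,1,1,1,1]'

```text
clock: 5.25
ee_pos: [0.5816, 0.1681, 0.0866]
eef_rot: [3.103, 0.488, -0.0]
ft_force: [-0.4, -0.1, -0.4]
opening: 0.0005
grasp_force: 0.0
```

Emit:
apply_moves --rotation '[[0,0,0],[0,0,0],[0,0,0],[0,0,0],[0,0,0],[0,0,0]]' --offset '[[0,0,12],[0,0,22],[0,0,28],[0,0,32],[0,0,34],[0,0,34]]' --grip '[1,1,1,1,1,1]'

```text
clock: 6.0
ee_pos: [0.5814, 0.168, 0.0541]
eef_rot: [3.103, 0.488, -0.001]
ft_force: [-5.5, -4.9, 16.7]
opening: 0.0005
grasp_force: 8.6
```

The round key is pressed too. I lift and move above the pedal tread.

Emit:
apply_moves --rotation '[[0,0,0],[0,0,0],[0,0,0],[0,0,0],[0,0,0],[0,0,0],[0,0,0],[0,0,0],[0,0,0],[0,0,0],[0,0,0],[0,0,0]]' --offset '[[0,0,-20],[0,0,-60],[0,0,-110],[0,0,-160],[-27,38,-160],[-58,83,-160],[-89,128,-160],[-120,173,-160],[-151,218,-160],[-182,263,-160],[-214,307,-160],[-214,307,-160]]' --grip '[1,1,1,1,1,1,1,1,1,1,1,1]'

```text
clock: 7.5
ee_pos: [0.4712, -0.1921, 0.2131]
eef_rot: [3.104, 0.48, 0.001]
ft_force: [0.5, 1.2, 0.6]
opening: 0.0004
grasp_force: 0.0
```

```bash
python3 - <<'E'
from h import *
for n in ["wrist","side","scene"]:
    im,d,P=cloud(n)
    if n!="scene": cv2.imwrite(f"pics/{n}_p.png",im[...,::-1])
    g=im.astype(int);z=P[...,2]
    m=(z>.045)&(z<.095)&(P[...,0]>.42)&(P[...,0]<.56)&(abs(P[...,1]+.18)<.075)
    s=P[m];
    if len(s)>50: print(n,len(s),cv2.minAreaRect((s[:,:2]*1000).astype(np.float32)),s.max(0),s.min(0))
    t=m&(g.max(-1)<80)
    if t.sum()>20: print(" tread",t.sum(),cv2.minAreaRect((P[t][:,:2]*1000).astype(np.float32)))
print(ctrl.read_state()["ee_pos"])
E
```

```text
wrist 10421 ((507.75494384765625, -174.20706176757812), (135.1727294921875, 94.3529052734375), 16.331193923950195) [ 0.55988801 -0.11047553  0.08954436] [ 0.43412015 -0.23761469  0.04500058]
 tread 3125 ((510.91162109375, -174.6385955810547), (136.71006774902344, 79.3440933227539), 22.476844787597656)
side 516 ((507.17620849609375, -180.64584350585938), (140.59527587890625, 89.60124206542969), 19.02090835571289) [ 0.5596576  -0.11633298  0.08902544] [ 0.43132319 -0.23846754  0.04507301]
scene 795 ((504.6266784667969, -178.312744140625), (125.1422348022461, 89.29553985595703), 17.973323822021484) [ 0.55884284 -0.11653592  0.08972322] [ 0.43778994 -0.23537849  0.04508383]
 tread 180 ((481.28070068359375, -186.83058166503906), (64.08291625976562, 72.99004364013672), 14.978477478027344)
[ 0.47217497 -0.18882275  0.21287277]
```

View pics/side_p.png

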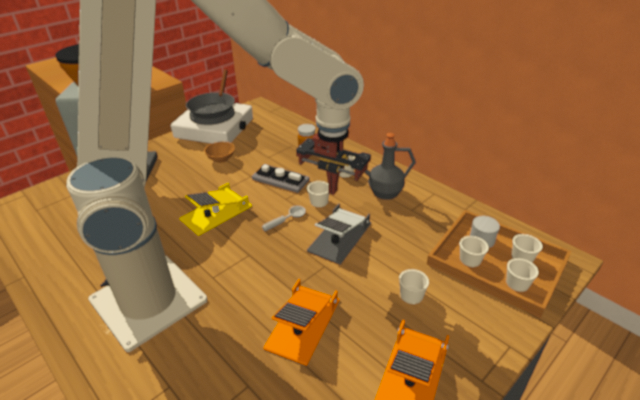

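The tips (side px 333,190) are over the aluminium pedal with everything still in place. I descend and press down.

Emit:
apply_moves --rotation '[[0,0,0],[0,0,0],[0,0,0],[0,0,0],[0,0,0],[0,0,0],[0,0,0],[0,0,0],[0,0,0],[0,0,0]]' --offset '[[0,0,40],[0,0,80],[0,0,100],[0,0,110],[-1,0,118],[-2,0,125],[-2,0,131],[-3,0,137],[-4,0,142],[-4,0,142]]' --grip '[1,1,1,1,1,1,1,1,1,1]'

```text
clock: 8.9
ee_pos: [0.4684, -0.1904, 0.0716]
eef_rot: [3.103, 0.489, 0.001]
ft_force: [-3.9, 0.3, 9.1]
opening: 0.0003
grasp_force: 4.6
```

Emit:
apply_moves --rotation '[[0,0,0],[0,0,0],[0,0,0],[0,0,0]]' --offset '[[0,0,3],[-1,0,6],[-1,0,8],[-1,0,8]]' --grip '[1,1,1,1]'

```text
clock: 9.4
ee_pos: [0.4676, -0.1906, 0.0653]
eef_rot: [3.103, 0.489, 0.001]
ft_force: [-7.1, 3.5, 28.4]
opening: 0.0003
grasp_force: 14.1
```

At 28 N against an 11 N spring, the pedal is on its stop. I hold it there.

Emit:
apply_moves --rotation '[[0,0,0],[0,0,0],[0,0,0],[0,0,0],[0,0,0],[0,0,0],[0,0,0],[0,0,0]]' --offset '[[0,0,0],[0,0,0],[0,0,0],[0,0,0],[0,0,0],[0,0,0],[0,0,0],[0,0,0]]' --grip '[1,1,1,1,1,1,1,1]'

```text
clock: 10.4
ee_pos: [0.4676, -0.1906, 0.0653]
eef_rot: [3.103, 0.489, 0.001]
ft_force: [-7.5, 3.0, 28.9]
opening: 0.0003
grasp_force: 13.9
```

Emit:
apply_moves --rotation '[[0,0,0],[0,0,0],[0,0,0],[0,0,0],[0,0,0],[0,0,0],[0,0,0],[0,0,0],[0,0,0],[0,0,0],[0,0,0]]' --offset '[[0,0,-6],[1,0,-14],[2,0,-22],[4,0,-30],[5,0,-40],[5,0,-60],[5,0,-90],[5,0,-130],[5,0,-150],[5,0,-150],[5,0,-150]]' --grip '[1,1,1,1,1,1,1,1,1,1,1]'

```text
clock: 11.78
ee_pos: [0.4711, -0.189, 0.2118]
eef_rot: [-3.103, -0.488, 0.003]
ft_force: [-0.0, 0.3, 0.2]
opening: 0.0003
grasp_force: 0.0
```

```bash
python3 - <<'E'
from h import *
im,d,P=cloud("scene");o=np.load("scene.npz")["P"]
cv2.imwrite("pics/end.png",cv2.resize(im[60:360,180:500,::-1],(640,600)))
m=(o[...,2]>.03)&(abs(o[...,0]-.50)<.07)&(abs(o[...,1]+.18)<.05)
print("pedal dz",np.nanmedian((P-o)[m][:,2]))
for u,v in [(345,255),(363,262),(383,271)]: print(np.nanmedian(P[v-1:v+2,u-1:u+2,2]))
s=ctrl.read_state();print(s["clock"],s["ee_pos"],s["ft_force"])
E
```

```text
pedal dz 5.7145509956335605e-05
0.038939793022906954
0.03779835621647676
0.03919387239992511
11.825 [ 0.4710707  -0.18900183  0.21151333] [-0.17005045  0.11624481  0.66934172]
```

View pics/end.png

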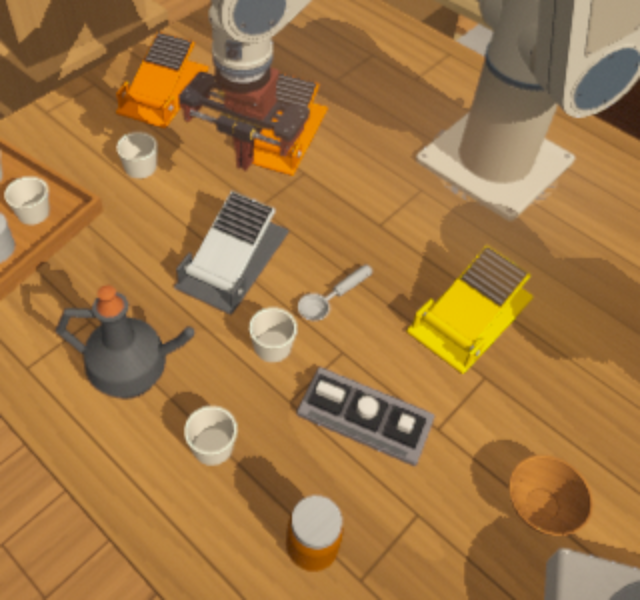

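The pedal is back up (crop px 235,245), the keys are up (around 368,407), and the cups, pot, spoon, jar and bowl are all where they were. Handing in.

```bash
python3 -c "
from bench import ctrl
print(ctrl.close_job())"
```

```text
the job is handed in; nothing more can be done
None
```

I pressed the bar key, then the round key, then held the pedal at its stop for about a second and released it; nothing around it moved, and the job is handed in (no verdict was shown).

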